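# Tip the fittings into the bin, dock it and lock the keeper

### The job

Tip the hinged sorting tray so that all four fittings slide off into the storage bin in front of its spout, and lower the tray level again. Then push the bin fully home along its guides against the back stop and swing the keeper bar fully across the bin's front to lock it in. Leave the mug, the jar and the squeeze bottle where they are.

Things in the scene. Friction and masses are not known exactly. Their poses are not given: they have to be found in the camera images.
- rack: fixed plywood board, 8 mm thick, x = -150 to +135 mm, with two aluminium guides along x (inner faces y = +-52 mm, tops 26 mm above the table) and a back stop (face x = +125 mm, top 48 mm up). Origin on the table under the board; x = direction the bin is pushed home, away from the robot; y = to the robot's left, where the tray's stand is (to y = 210 mm)
- bin: loose open grey plastic bin, 120 (x) x 100 (y) x 65 mm high, walls 3 mm, on the board between the guides, 2 mm play each side, rim 73 mm above the table. Origin: centre of its underside, axes as the rack's. Starts near rack x = -75 mm under the tray's spout; fully home its origin is at rack x = +65 mm, its near wall at +5 mm
- tray (a joint): tilt of the steel tray (rad): 0 = level, grows as the handle end is lifted, stops at 1.15; let go, it sinks back to 0. Hinge line: along rack x through rack y = 45, z = 86 mm. Tray at rack x = -117 to -33 mm, 175 mm long, walls 22 mm high on three sides, open spout over the bin. Pieces slide off at about 0.5 to 0.7 rad
- tray_handle (a point): middle of the tray's handle, a round bar 10 mm thick along rack x, 75 mm long between two side arms, 46 mm out from the tray's back edge. At rest at rack (-75, 251) mm, 90 mm above the table; it moves on an arc of radius 206 mm about the hinge line
- tray_lip (a point): middle of the tray's open spout edge, on the tray floor, at rest at rack (-75, 30) mm and 86 mm above the table, over the inside of the bin
- keeper (a joint): angle of the steel keeper bar on its upright pivot (rad): 0 = fully across the bin's front, locked (its stop); grows as it swings out anticlockwise seen from above; pi/2 = pointing to rack -x beside the guide; up to 2.6. It stays where left. It passes 4 mm in front of the home bin; a bin not home blocks it
- keeper_pivot (a point): pivot of the keeper bar, at rack (-5, -74) mm, mid-height of the bar, 40 mm above the table
- keeper_tip (a point): on the bar's centreline 96 mm from the pivot, 40 mm above the table, below an upright pin 12 mm thick that rises to 76 mm. The bar is 12 mm thick, 32 to 48 mm above the table, and ends 104 mm from the pivot; its flank can be pushed
- nut_a: steel hex nut, 30 mm across flats, 16 mm thick, 60 g; origin at its centre; lies flat in the tray at the start
- nut_b: steel hex nut, 30 mm across flats, 16 mm thick, 60 g; origin at its centre; lies flat in the tray at the start
- plug_a: black plastic square tube plug, 30 x 30 mm head and 24 mm square foot, 22 mm high, 20 g; origin at its centre; stands in the tray at the start
- plug_b: black plastic square tube plug, 30 x 30 mm head and 24 mm square foot, 22 mm high, 20 g; origin at its centre; stands in the tray at the start
- mug: bystander: grey-green ceramic mug, 84 mm wide, 95 mm high, on the table behind the tray; origin at the centre of its underside
- jar: bystander: glass jar with a black lid, 70 mm wide, 90 mm high, on the table right of the rack's home end; origin at the centre of its underside
- squeeze: bystander: red plastic squeeze bottle, 58 mm wide, 165 mm high, on the table at the far right, right of the keeper; origin at the centre of its underside
Things that resemble listed ones, but are neither listed nor needed, are in the scene too. What is shaped like the plug_b but purple is not meant.

How it is judged:
On the way, in this order (a step that is already met when the one before it is completed fails the run):
1. all four fittings have slid off the tipped tray into the bin (tray still tipped by more than 0.3 rad) (x of nut_a in the frame of bin between -0.06 and 0.06 m and y of nut_a in the frame of bin between -0.05 and 0.05 m and z of nut_a in the frame of bin between 0 and 0.065 m and x of nut_b in the frame of bin between -0.06 and 0.06 m and y of nut_b in the frame of bin between -0.05 and 0.05 m and z of nut_b in the frame of bin between 0 and 0.065 m and x of plug_a in the frame of bin between -0.06 and 0.06 m and y of plug_a in the frame of bin between -0.05 and 0.05 m and z of plug_a in the frame of bin between 0 and 0.065 m and x of plug_b in the frame of bin between -0.06 and 0.06 m and y of plug_b in the frame of bin between -0.05 and 0.05 m and z of plug_b in the frame of bin between 0 and 0.065 m and value of joint tray above 0.3 rad), for 0.1 s.
2. the tray is lowered again and the bin is fully home against the back stop with all four fittings in it (x of nut_a in the frame of bin between -0.06 and 0.06 m and y of nut_a in the frame of bin between -0.05 and 0.05 m and z of nut_a in the frame of bin between 0 and 0.065 m and x of nut_b in the frame of bin between -0.06 and 0.06 m and y of nut_b in the frame of bin between -0.05 and 0.05 m and z of nut_b in the frame of bin between 0 and 0.065 m and x of plug_a in the frame of bin between -0.06 and 0.06 m and y of plug_a in the frame of bin between -0.05 and 0.05 m and z of plug_a in the frame of bin between 0 and 0.065 m and x of plug_b in the frame of bin between -0.06 and 0.06 m and y of plug_b in the frame of bin between -0.05 and 0.05 m and z of plug_b in the frame of bin between 0 and 0.065 m and x of bin in the frame of rack above 0.059 m and z of bin in the frame of rack below 0.014 m and angle between the x axis of bin and the x axis of rack, either way round below 0.06 rad and value of joint tray below 0.1 rad), for 0.2 s.
3. the keeper bar is swung fully across the front of the home bin (x of bin in the frame of rack above 0.059 m and z of bin in the frame of rack below 0.014 m and angle between the x axis of bin and the x axis of rack, either way round below 0.06 rad and value of joint keeper below 0.1 rad), for 0.2 s.
At the end, for the whole second after the job is handed in: All four fittings lie inside the bin below its rim; the bin is home (within 6 mm of the back stop, flat on the board and square to it within 0.06 rad) and at rest; the keeper bar is across its front (within 0.1 rad of its stop); the tray is back down (within 0.1 rad of level) (all of step 3 and x of nut_a in the frame of bin between -0.06 and 0.06 m and y of nut_a in the frame of bin between -0.05 and 0.05 m and z of nut_a in the frame of bin between 0 and 0.065 m and x of nut_b in the frame of bin between -0.06 and 0.06 m and y of nut_b in the frame of bin between -0.05 and 0.05 m and z of nut_b in the frame of bin between 0 and 0.065 m and x of plug_a in the frame of bin between -0.06 and 0.06 m and y of plug_a in the frame of bin between -0.05 and 0.05 m and z of plug_a in the frame of bin between 0 and 0.065 m and x of plug_b in the frame of bin between -0.06 and 0.06 m and y of plug_b in the frame of bin between -0.05 and 0.05 m and z of plug_b in the frame of bin between 0 and 0.065 m and value of joint tray below 0.1 rad and linear speed of bin below 0.02 m/s and velocity of joint keeper between -0.1 and 0.1 rad/s); the robot touches nothing.
It fails at once if the mug is moved by more than 40 mm or tipped over (distance of mug from where it was at the start of the episode above 0.04 m or angle between mug's own z axis and vertical above 0.5 rad).
It fails at once if the jar is moved by more than 40 mm or tipped over (distance of jar from where it was at the start of the episode above 0.04 m or angle between jar's own z axis and vertical above 0.5 rad).
It fails at once if the squeeze bottle is moved by more than 40 mm or tipped over (distance of squeeze from where it was at the start of the episode above 0.04 m or angle between squeeze's own z axis and vertical above 0.5 rad).
It also fails if it takes over 72 s, if anything falls off the work surface, if the arm or the gripper's body presses on something with over 40 N, if the wrist force passes 120 N, or if a joint passes its speed limit or range.

### The arm

A 7-joint arm with a two-finger parallel gripper is mounted at the origin on the work surface. World frame = base frame: x ahead of the robot, y to its left, z up, the work surface at z = 0. Lengths are in m, angles in rad, forces in N, time in s.
With the tool pointing down it reaches from about 0.4 to 0.9 m from the base axis. Payload 5.5 kg.
Tool frame: the origin (TCP) lies midway between the tips of the shut fingers; the grasp point (between the pads) lies 19 mm behind it (manip.grip_depth is the distance from the TCP to the grasp point, in m); z points along the fingers, x is the direction in which the jaws open and shut, and the axes are right-handed (so a half turn about z gives the same grasp; the last joint's range is limited). The gripper opens to 92 mm and grips with 3 to 60 N. Pads are 19 mm wide; open, the fingers measure 130 mm over their backs; the gripper's body (75 mm by 190 mm) begins 47 mm behind the grasp point.
Start: joints at [1.599, 0.501, -0.427, 1.55, 0.221, 1.138, -0.21], TCP at [0.151, -0.632, 0.227] pointing down, gripper open.
Joint ranges: [-2.88, 2.88], [-0.31, 2.03], [-1.54, 1.56], [0.2, 2.42], [-1.41, 4.55], [0.19, 2.02], [-2.57, 2.57]. Speed limits (rad/s): [2.57, 2.57, 3.14, 3.14, 3.14, 3.14, 3.14].

### API

Orientations are given as a unit quaternion [x, y, z, w].
In Python, from bench import manip, effector, viewer gives the robot as it stands. Calls block until the motion is done:
- manip.move_pose(position, orientation): joint-space move of the TCP to a pose.
- manip.servo_line(position, ori=None, vel=0.15): straight line of the TCP; ori=None keeps the orientation; vel is the mean speed in m/s.
- manip.movej(angles): joint-space move.
- effector.open_jaws() and effector.close(f_grip=None): open the fingers fully, or close them until they stop; f_grip is the grip in N (None keeps the last).
- manip.sleep(seconds).
- manip.solve_ik(position, orientation): joint angles nearest the present ones, or None.
- viewer.get_image(name): name is "side" or "top" or "wrist"; returns the picture (420x560x3 uint8, red, green, blue); there is no depth.
- viewer.get_calibration(name): a dict with "vfov" (degrees; the focal length in pixels is half the picture's height over the tangent of half this angle, whatever the lens; pixels are square), "cx", "cy" (the principal point, pixels), "eye" and "attitude" of the camera in the world. Camera axes: x right, y down, z forward; pixel columns grow to the right and rows downward; lengths in m; the calibration is good to about 2 mm. A picture is of the moment at which its call begins: read the wrist's pose just before it. get_calibration takes no time and is no camera call; for the wrist camera it gives the pose at the moment of the call.
A pose or a line that the arm cannot do raises manip.PlanningError and nothing moves.
- manip.hand_in(): hands the job in, once; it reports no verdict.
Readings, each from a call of its own:
- manip.current_clock(): time.
- manip.current_q(): joint angles.
- manip.current_joint_velocities(): joint speeds.
- manip.current_tau(): joint torques, N m.
- manip.current_tool_pos(): TCP position.
- manip.current_tcp_rot(): TCP orientation.
- manip.current_force(): force on the tool from outside, world axes, zero at the start.
- manip.current_wrist_torque(): the same for the moment, N m.
- manip.current_finger_gap(): finger opening in m.
Only numpy, scipy, OpenCV 4.12 (cv2) and the standard library are available. Lean on these libraries where they do the work, as an engineer would, in place of code of your own. Each camera call takes 0.05 s, during which the arm holds its last target. There are 200 camera calls.

## Working session

There is one attempt and no reset: what is moved stays moved. The work goes in short steps, each a Python script; the robot and the scene stay as the last script left them, time stands still between calls to the robot, and variables do not carry over. Pictures are saved under pics/ and viewed, about 8 in all and at most 12, crops included, and the job is handed in when it is done.

```bash
mkdir -p pics; ls; python3 - <<'E'
from bench import manip, effector, viewer
import cv2
for n in ("top","side"):
    im=viewer.get_image(n); cv2.imwrite(f"pics/{n}0.png",im[:,:,::-1]); print(n,viewer.get_calibration(n))
print(manip.current_clock(),manip.current_tcp_rot())
E
```

```text
pics
top {'vfov': 55.69882272659529, 'cx': 285.88575686086756, 'cy': 209.24912266979536, 'eye': array([ 0.37556806, -0.08662335,  0.89288669]), 'attitude': array([ 0.7133112 , -0.69249635,  0.07496622, -0.07756292])}
side {'vfov': 43.27649004727363, 'cx': 289.4558419784614, 'cy': 213.62849161483356, 'eye': array([ 0.14156135, -0.90653136,  0.76571606]), 'attitude': array([ 0.86343102, -0.21267649,  0.10910734, -0.44424224])}
0.1 [ 7.85091894e-01 -6.19378688e-01 -6.72328339e-04 -5.54206802e-04]
```

View pics/top0.png

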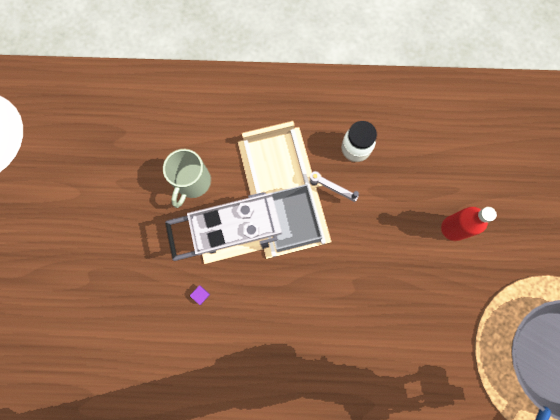

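View pics/side0.png

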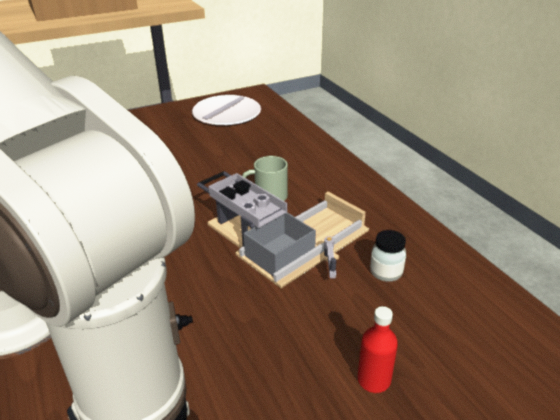

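The top view shows the rack at about (285,190) rotated a little, with the tray to its left (handle at ~(178,240)). The keeper points right and slightly back from (315,178) to (357,197). The mug is at (186,175), close to the tray's far side. Next I'll zoom in for exact corners.

```bash
python3 - <<'E'
import cv2
im=cv2.imread("pics/top0.png")[115:270,155:375]
cv2.imwrite("pics/top0z.png",cv2.resize(im,None,fx=3.6,fy=3.6,interpolation=cv2.INTER_CUBIC))
im=cv2.imread("pics/side0.png")[150:300,190:410]
cv2.imwrite("pics/side0z.png",cv2.resize(im,None,fx=3.6,fy=3.6,interpolation=cv2.INTER_CUBIC))
E
```

```text
(no output)
```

View pics/top0z.png

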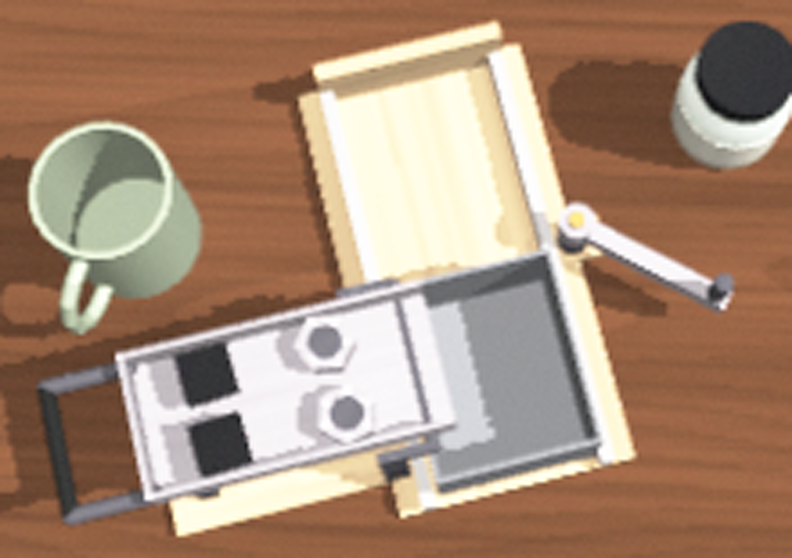

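View pics/side0z.png

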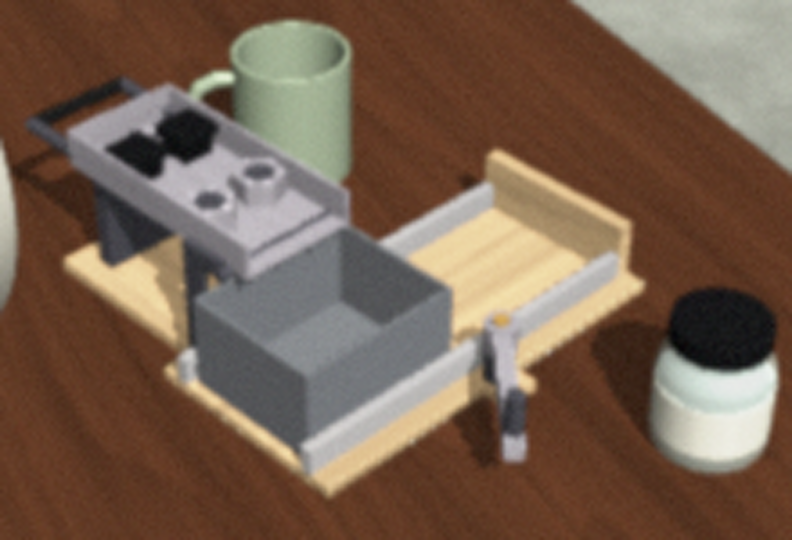

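```bash
cat > h.py <<'E'
import numpy as np
from scipy.spatial.transform import Rotation as R
from bench import manip, effector, viewer
def ray(c,uv):
    f=210/np.tan(np.radians(c["vfov"]/2))
    d=np.array([(uv[0]-c["cx"])/f,(uv[1]-c["cy"])/f,1.])
    return np.array(c["eye"]),R.from_quat(c["attitude"]).apply(d/np.linalg.norm(d))
def tri(a,b):
    A=sum(np.eye(3)-np.outer(d,d) for _,d in (a,b)); s=sum((np.eye(3)-np.outer(d,d))@o for o,d in (a,b))
    p=np.linalg.solve(A,s); return p,[np.linalg.norm(np.cross(p-o,d)) for o,d in (a,b)]
def onz(r,z): return r[0]+r[1]*(z-r[0][2])/r[1][2]
E
python3 - <<'E'
from h import *
ct,cs=viewer.get_calibration("top"),viewer.get_calibration("side")
P=dict(piv=((577,218),(502,320)),pin=((720,283),(516,390)),hfar=((48,388),(125,84)),hnear=((69,518),(35,125)),
 binfr=((550,251),(450,290)),binnr=((600,440),(305,375)),stopR=((499,36),(630,222)),stopL=((316,82),(490,165)),brd=((634,457),(330,492)),
 trayfar=((118,355),(168,88)),traynear=((148,500),(72,140)),nut1=((325,342),(262,172)),nut2=((347,412),(213,202)))
W={}
for k,(a,b) in P.items():
    p,e=tri(ray(ct,(a[0]/3.6+155,a[1]/3.6+115)),ray(cs,(b[0]/3.6+190,b[1]/3.6+150)));W[k]=p;print(k,p.round(4),np.round(e,4))
K={'piv':(-5,-74),'h':(-75,251),'brd':(-150,None)}
W['h']=(W['hfar']+W['hnear'])/2
v=W['h'][:2]-W['piv'][:2]; m=np.array([-70,325])/1e3
print(np.linalg.norm(v),np.linalg.norm(m))
th=np.arctan2(v[1],v[0])-np.arctan2(m[1],m[0])
for a,b in(('binnr','binfr'),('hnear','hfar'),('traynear','trayfar')):
    d=W[b]-W[a];print(a,np.arctan2(d[1],d[0]),np.linalg.norm(d))
d=W['stopL']-W['stopR'];print('stop',np.arctan2(-d[0],d[1]))
M=np.array([[np.cos(th),-np.sin(th)],[np.sin(th),np.cos(th)]])
o=(W['h'][:2]+W['piv'][:2])/2-M@np.array([-.04,.0885])
print('th',th,'o',o)
for k,p in W.items(): print(k,(M.T@(p[:2]-o)*1e3).round(1),round(p[2]*1e3,1))
E
```

```text
piv [ 0.6391 -0.1436  0.0498] [0.0003 0.0003]
pin [ 0.595  -0.2273  0.0744] [0.0014 0.0014]
hfar [0.5181 0.1597 0.0876] [0.0015 0.0015]
hnear [0.4455 0.1411 0.0863] [0.0024 0.0024]
binfr [ 0.6118 -0.1264  0.0707] [0.0005 0.0005]
binnr [ 0.4991 -0.1574  0.0711] [0.0007 0.0007]
stopR [ 0.7621 -0.0938  0.0489] [0.004 0.004]
stopL [0.73   0.0231 0.0358] [0.0011 0.0011]
brd [ 0.4997 -0.1848  0.0033] [0.0013 0.0013]
trayfar [0.5344 0.1177 0.1027] [0.0003 0.0003]
traynear [0.4555 0.095  0.0979] [0.0021 0.0021]
nut1 [0.5472 0.0013 0.0999] [0.0016 0.0016]
nut2 [ 0.5074 -0.013   0.0988] [0.0014 0.0014]
0.33344206500000373 0.33245300419758583
binnr 0.26845422234058214 0.11686610895008688
hnear 0.25016920640505397 0.0749952407546407
traynear 0.2799766374682701 0.08224134798100037
stop 0.26770825437585993
th 0.27922494762138084 o [ 0.62328681 -0.07062009]
piv [ -4.9 -74.5] 49.8
pin [ -70.4 -142.8] 74.4
hfar [-37.6 250.4] 87.6
hnear [-112.6  252.6] 86.3
binfr [-26.4 -50.5] 70.7
binnr [-143.3  -49.2] 71.1
stopR [127.1 -60.5] 48.9
stopL [128.5  60.7] 35.8
brd [-150.2  -75.7] 3.3
trayfar [-33.6 205.5] 102.7
traynear [-115.7  205.5] 97.9
nut1 [-53.3  90.1] 99.9
nut2 [-95.5  87.4] 98.8
h [-75.1 251.5] 87.0
```

The triangulated points agree with the text: the pivot-to-handle distance is 333 mm against 332 mm, and the heights are within 2–4 mm. The keeper is at about 2.38 rad and the bin at about x = -85 mm. I'll hook the shut fingers under the handle bar with a tilted tool, so first I'll check IK and the bystanders' positions.

```bash
cat >> h.py <<'E'
TH=0.276; O=np.array([0.6232,-0.0706]); M=R.from_euler('z',TH).as_matrix()
def W(x,y,z): # rack mm -> world m
    p=M@np.array([x,y,z])/1e3; p[:2]+=O; return p
def rk(p): p=np.array(p,float).copy(); p[:2]-=O; return (M.T@p)*1e3
def tool(z,x): # tool z and x axes in rack frame -> quat
    z=np.array(z,float);x=np.array(x,float);return R.from_matrix(M@np.c_[x,np.cross(z,x),z]).as_quat()
PHI=0.87
HZ=np.array([0,-np.sin(PHI),-np.cos(PHI)]); HN=np.array([0,-np.cos(PHI),np.sin(PHI)]) # finger dir, upward normal
def hook(t,ext=22,off=14.5,hx=-80,dz=0): # TCP (rack mm) with bar at tray angle t resting on finger
    a=t+np.arctan2(4,206); bar=np.array([hx,45+206*np.cos(a),86+206*np.sin(a)+dz])
    return bar-off*HN+ext*HZ
E
python3 - <<'E'
from h import *
ct=viewer.get_calibration("top")
for n,uv,z in(('mugL',(30,190),.095),('mugR',(165,190),.095),('mughandle',(85,325),.05),('jar',(745,70),.09)):
    print(n,rk(onz(ray(ct,(uv[0]/3.6+155,uv[1]/3.6+115)),z)).round())
print('squeeze',rk(onz(ray(ct,(488,214)),.165)).round())
for nm,x in(('jaw x',[1,0,0]),('jaw -x',[-1,0,0]),('jaw perp',HN),('jaw -perp',-HN)):
    q=tool(HZ,x)
    print(nm,[(lambda s:None if s is None else np.round(s,2).tolist())(manip.solve_ik(W(*hook(t)),q)) for t in(0,.5,.95)])
for s in(1,-1):
  q=tool([0,0,-1],[s,0,0])
  for p in((-200,-8,45),(-14,-8,45),(-20,-134,40)): 
    a=manip.solve_ik(W(*p),q);print(s,p,None if a is None else a.round(2))
E
```

```text
mugL [ 77. 238.  95.]
mugR [ 58. 161.  95.]
mughandle [  3. 232.  50.]
jar [  49. -190.   90.]
squeeze [-189. -351.  165.]
jaw x [[-0.11, 1.09, -1.01, 1.86, 1.29, 1.81, -1.45], [-0.02, 0.9, -1.09, 1.89, 1.2, 1.84, -1.31], [0.22, 0.89, -1.3, 1.92, 1.27, 1.97, -1.2]]
jaw -x [[-0.07, 1.15, -1.09, 1.85, 1.34, 1.89, 1.68], [-0.02, 0.9, -1.09, 1.89, 1.2, 1.84, 1.83], [0.22, 0.89, -1.3, 1.92, 1.27, 1.97, 1.94]]
jaw perp [[-1.19, 0.82, 0.46, 1.89, 0.48, 1.01, -2.45], [-0.81, 0.57, 0.01, 1.91, 0.76, 1.28, -2.55], [-0.53, 0.44, -0.21, 1.94, 0.86, 1.38, -2.48]]
jaw -perp [[-0.07, 1.15, -1.09, 1.85, 1.34, 1.89, 0.11], [-0.02, 0.9, -1.09, 1.89, 1.2, 1.84, 0.26], [0.22, 0.89, -1.3, 1.92, 1.27, 1.97, 0.37]]
1 (-200, -8, 45) [ 0.93  0.57 -0.84  2.15  0.67  0.7  -0.08]
1 (-14, -8, 45) [ 0.73  0.85 -0.92  1.74  0.81  0.97 -0.24]
1 (-20, -134, 40) [ 0.8   0.88 -0.81  1.6   0.73  0.99  0.03]
-1 (-200, -8, 45) [ 0.13  0.42  0.12  2.17 -0.09  0.55 -2.54]
-1 (-14, -8, 45) [-0.14  0.65  0.31  1.78 -0.27  0.76 -2.56]
-1 (-20, -134, 40) [-0.31  0.93  0.9   1.64 -0.84  1.   -1.99]
```

```bash
python3 - <<'E'
from h import *
effector.close(f_grip=10)
D=tool([0,0,-1],[1,0,0])
q=tool(HZ,[1,0,0])
manip.move_pose([0.33,-0.32,0.42],D)
manip.move_pose([0.40,0.0,0.45],tool([0,-.4,-.9165],[1,0,0]))
up=hook(0,off=24,hx=-83)-110*HZ
manip.move_pose(W(*(up+[0,0,130])),q)
manip.servo_line(W(*up))
print(manip.current_q().round(2),rk(manip.current_tool_pos()).round(1),up.round(1),manip.current_clock(),manip.current_force().round(1))
import cv2
cv2.imwrite("pics/a_top.png",viewer.get_image("top")[:,:,::-1]);cv2.imwrite("pics/a_side.png",viewer.get_image("side")[:,:,::-1])
a=cv2.imread("pics/a_top.png")[90:300,100:400];b=cv2.imread("pics/a_side.png")[90:300,100:400]
cv2.imwrite("pics/a.png",cv2.resize(np.vstack([a,b]),None,fx=1.4,fy=1.4,interpolation=cv2.INTER_CUBIC))
E
```

```text
[-0.53  0.8  -0.6   1.75  0.92  1.61 -1.28] [-82.6 334.  129.1] [-83.  333.7 128.4] 6.6167 [ 0.3 -0.4 -0.6]
```

View pics/a.png

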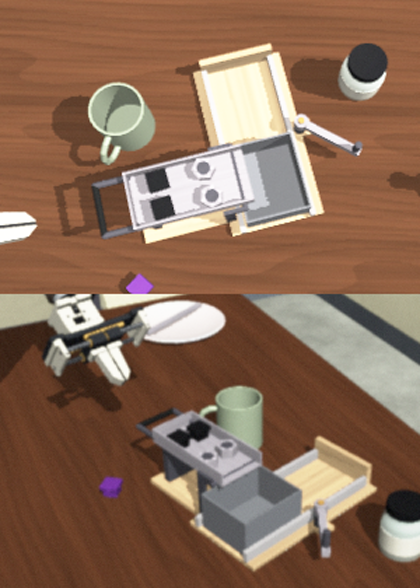

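The fingers are just outside the handle (tip at about (35,228) in the crop, bar at about (104,208)) and lined up with it. Next I slide under and lift.

```bash
python3 - <<'E'
from h import *
print('gap',manip.current_finger_gap())
manip.servo_line(W(*hook(0,off=24,hx=-83)),vel=.1)
print('in',rk(manip.current_tool_pos()).round(1),manip.current_force().round(1),manip.current_q().round(2))
for t in (0,.1,.2,.3):
    manip.servo_line(W(*hook(t,hx=-83)),vel=.06)
    print(t,rk(manip.current_tool_pos()).round(1),(M.T@manip.current_force()).round(1),manip.current_q().round(2)[[2,5]])
import cv2
a=viewer.get_image("top")[90:300,100:400];b=viewer.get_image("side")[90:300,100:400]
cv2.imwrite("pics/b.png",cv2.resize(np.vstack([a,b]),None,fx=1.4,fy=1.4,interpolation=cv2.INTER_CUBIC)[:,:,::-1])
print(manip.current_clock())
E
```

```text
gap 0.00062919106194738
in [-82.7 250.5  57.7] [0.4 0.9 0.2] [-0.44  0.85 -0.53  1.86  1.03  1.45 -1.33]
0 [-82.7 244.3  65. ] [ 0.2  2.6 -1.8] [-0.53  1.45]
0.1 [-82.7 242.5  85.4] [ 0.4  4.8 -1.3] [-0.54  1.47]
0.2 [-83.  238.3 105.4] [ 1.1  3.3 -1. ] [-0.55  1.48]
0.3 [-83.1 232.6 125.9] [-0.8  2.6 -1.1] [-0.56  1.5 ]
9.85
```

View pics/b.png

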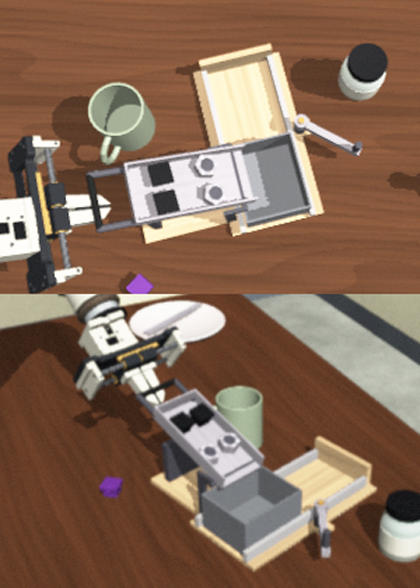

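The bar rides on the fingers and the tray is tilting. I'll keep lifting slowly.

```bash
python3 - <<'E'
from h import *
for t in (.4,.5,.6,.7,.8,.9):
    try: manip.servo_line(W(*hook(t,hx=-83)),vel=.05)
    except manip.PlanningError as e: print(t,'plan',e);break
    print(t,rk(manip.current_tool_pos()).round(1),(M.T@manip.current_force()).round(1),manip.current_q().round(2)[[2,5]])
manip.sleep(.5)
import cv2
a=viewer.get_image("top")[90:300,100:400];b=viewer.get_image("side")[90:300,100:400]
cv2.imwrite("pics/c.png",cv2.resize(np.vstack([a,b]),None,fx=1.4,fy=1.4,interpolation=cv2.INTER_CUBIC)[:,:,::-1])
print(manip.current_clock())
E
```

```text
0.4 [-83.  225.4 144.9] [-0.5  1.3 -0.9] [-0.57  1.5 ]
0.5 [-82.8 216.1 163.3] [ 0.5  1.  -1. ] [-0.57  1.51]
0.6 [-82.9 204.9 180.7] [ 0.4  1.1 -1.1] [-0.58  1.51]
0.7 [-83.1 192.1 196.7] [ 0.6  1.1 -0.9] [-0.58  1.51]
0.8 [-83.  177.8 211.5] [-0.5  0.7 -0.3] [-0.58  1.51]
0.9 [-83.  162.1 224.8] [-0.4  1.  -0.3] [-0.58  1.5 ]
13.8
```

View pics/c.png

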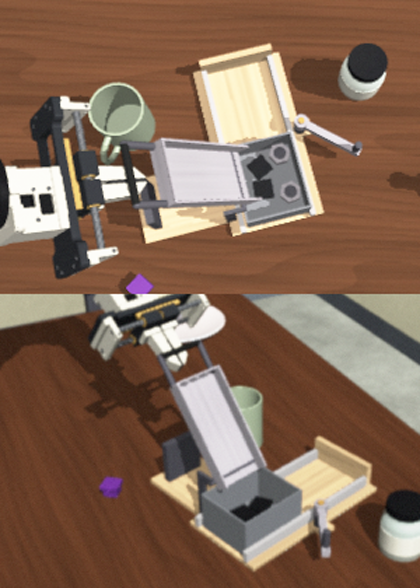

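All four fittings are in the bin (nuts at (280,153) and (290,191), plugs at (260,167) and (262,190)), and the tray is empty. Now I lower it, retreat and move to the pushing side.

```bash
python3 - <<'E'
from h import *
for t in (.75,.6,.45,.3,.15,0): manip.servo_line(W(*hook(t,hx=-83)),vel=.08)
manip.servo_line(W(*hook(0,off=24,hx=-83)),vel=.06)
print((M.T@manip.current_force()).round(1))
up=hook(0,off=24,hx=-83)-110*HZ
manip.servo_line(W(*up),vel=.15)
manip.servo_line(W(*(up+[0,0,130])),vel=.25)
D=tool([0,0,-1],[1,0,0])
manip.move_pose([0.40,0.0,0.45],tool([0,-.4,-.9165],[1,0,0]))
manip.move_pose(W(-190,-8,200),D)
manip.servo_line(W(-190,-8,45),vel=.15)
print(rk(manip.current_tool_pos()).round(1),manip.current_q().round(2),(M.T@manip.current_force()).round(1))
import cv2
a=viewer.get_image("top")[90:300,100:400];b=viewer.get_image("side")[90:300,100:400]
cv2.imwrite("pics/d.png",cv2.resize(np.vstack([a,b]),None,fx=1.4,fy=1.4,interpolation=cv2.INTER_CUBIC)[:,:,::-1])
print(manip.current_clock())
E
```

```text
[-0.9 -0.1  0.4]
[-189.2   -8.3   45.8] [ 0.33  0.43 -0.12  2.15  0.09  0.57  0.42] [0.4 0.7 0.5]
22.4333
```

View pics/d.png

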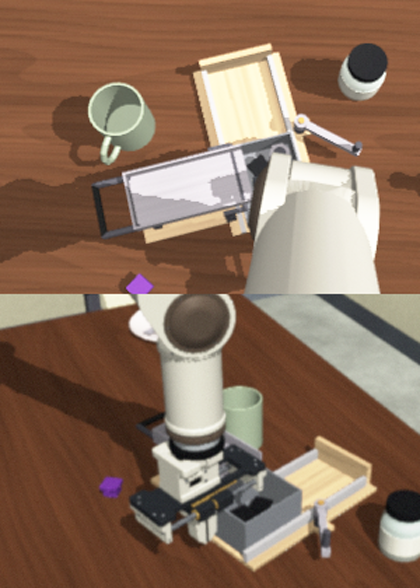

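```bash
python3 - <<'E'
from h import *
x=-190; f0=M.T@manip.current_force()
while x<0:
    x+=10 if x<-35 else 2
    manip.servo_line(W(x,-12,46),vel=.08 if x<-35 else .04)
    f=M.T@manip.current_force()-f0
    if x%30==0 or x>-36: print(x,rk(manip.current_tool_pos()).round(1),f.round(1))
    if abs(f[0])>15: break
manip.servo_line(W(x-60,-12,46),vel=.15)
manip.servo_line(W(x-60,-12,200),vel=.3)
manip.move_pose(W(-150,-230,250),tool([0,0,-1],[1,0,0]))
import cv2
a=viewer.get_image("top")[90:300,150:450];b=viewer.get_image("side")[90:300,100:400]
cv2.imwrite("pics/e.png",cv2.resize(np.vstack([a,b]),None,fx=1.4,fy=1.4,interpolation=cv2.INTER_CUBIC)[:,:,::-1])
print(manip.current_clock())
E
```

```text
-180 [-179.1  -12.4   46.5] [ 1.   1.4 -0.7]
-150 [-149.6  -12.    46. ] [-0.1  0.4 -0.9]
-120 [-119.7  -11.9   46. ] [-0.  -0.2 -1.6]
-90 [-89.6 -11.9  46. ] [ 0.2  1.1 -1.7]
-60 [-59.6 -11.9  46. ] [ 0.4 -0.2 -0.6]
-30 [-29.6 -12.   46. ] [ 0.3  1.3 -0.5]
-28 [-28.3 -12.1  45.9] [-1.5  0.8 -0.5]
-26 [-25.9 -12.   45.9] [-1.4  0.2 -0. ]
-24 [-23.6 -11.9  46. ] [-1.   0.4 -1.5]
-22 [-21.6 -11.9  46. ] [-0.8  0.8 -2.2]
-20 [-19.6 -11.9  46. ] [-0.1  0.2 -1.3]
-18 [-17.7 -11.9  46. ] [-1.2  0.9 -2.1]
-16 [-15.7 -11.9  46. ] [-0.3  0.  -1. ]
-14 [-14.6 -11.9  45.9] [-5.1  1.4  0.7]
-12 [-14.5 -11.9  45.9] [-9.4  2.2  6.1]
-10 [-14.5 -11.9  45.8] [-13.7   1.7  10.8]
-8 [-14.5 -12.   45.6] [-18.9   3.6  14.4]
31.975
```

View pics/e.png

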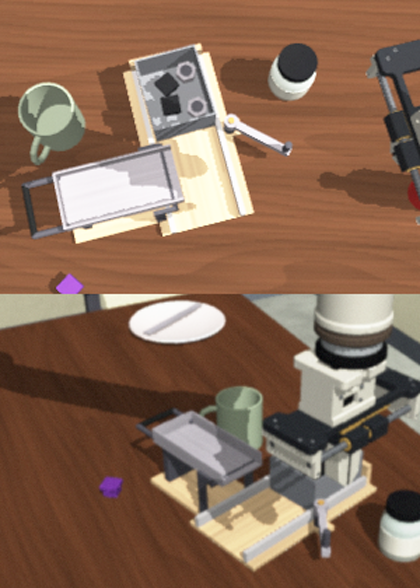

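The bin is home: the force rose sharply at TCP x = -14.5 mm, which puts the near wall at +5 mm, and all four fittings are visible inside. The tray is level. Next is the keeper.

```bash
python3 - <<'E'
from h import *
D=tool([0,0,-1],[1,0,0]); r=50
def kp(k,z=35,extra=0):
    u=np.array([-np.sin(k),np.cos(k)]);t=np.array([np.cos(k),np.sin(k)])
    p=np.array([-5,-74])+r*u-(6+19*abs(t[0])+9.5*abs(t[1])+extra)*t
    return W(p[0],p[1],z)
manip.move_pose(kp(2.38,220,8),D)
manip.servo_line(kp(2.38,35,8),vel=.2)
f0=M.T@manip.current_force(); print(rk(manip.current_tool_pos()).round(1),f0.round(1))
for k in np.arange(2.38,-.001,-.14):
    manip.servo_line(kp(k),vel=.08)
    f=M.T@manip.current_force()-f0; print(round(k,2),rk(manip.current_tool_pos()).round(1),f.round(1))
    if np.linalg.norm(f)>25: print('stop');break
else:
    for e in range(0,-16,-2):
        manip.servo_line(kp(0,extra=e),vel=.03)
        f=M.T@manip.current_force()-f0; print(e,rk(manip.current_tool_pos()).round(1),f.round(1))
        if abs(f[0])>12: break
print(manip.current_clock())
E
```

```text
[ -13.8 -134.9   36.5] [ 0.5 -0.3  1. ]
2.38 [ -19.9 -128.4   36.4] [-0.8  0.  -0.4]
2.24 [ -28.5 -125.1   35.6] [ 0.3  1.3 -1.6]
2.1 [ -36.3 -119.7   35. ] [-0.7 -0.1 -1.4]
1.96 [ -43.1 -113.1   34.9] [ 0.5 -0.1 -0.6]
1.82 [ -48.7 -105.1   34.9] [-0.4 -0.9 -1.5]
1.68 [-52.9 -96.2  34.9] [-0.3 -0.1 -0.8]
1.54 [-55.6 -87.8  35. ] [-0.7 -0.2 -0.8]
1.4 [-57.5 -83.5  35. ] [-1.3 -0.  -0.3]
1.26 [-59.1 -78.   35. ] [-0.7  0.4 -1. ]
1.12 [-59.9 -72.   35. ] [-0.7  0.5 -0.5]
0.98 [-60.1 -65.6  35. ] [-0.8 -0.  -1. ]
0.84 [-59.2 -58.9  35. ] [-0.4 -0.5 -1.4]
0.7 [-57.3 -51.9  35. ] [-0.6 -0.5 -1.5]
0.56 [-54.1 -45.1  35. ] [-0.9  0.  -1.7]
0.42 [-49.7 -38.4  35. ] [ 0.4 -0.3 -1.2]
0.28 [-43.9 -32.4  35. ] [-1.   0.2 -0.6]
0.14 [-37.1 -27.3  35. ] [-0.5 -0.4 -2. ]
-0.0 [-29.1 -23.3  35.1] [-0.7  0.  -1.1]
0 [-30.1 -24.1  35. ] [-0.5  0.6 -0.6]
-2 [-28.3 -24.2  34.9] [-1.2 -0.1 -0.6]
-4 [-28.  -24.2  34.7] [-6.2  0.6  2.8]
-6 [-27.9 -24.2  34.5] [-10.4   1.2   6.4]
-8 [-27.8 -24.2  34.4] [-15.    1.    8.9]
39.6167
```

The keeper hit its stop. I'll retreat and check.

```bash
python3 - <<'E'
from h import *
manip.servo_line(W(-70,-24,35),vel=.1)
manip.servo_line(W(-70,-24,220),vel=.3)
manip.move_pose([0.33,-0.32,0.35],tool([0,0,-1],[1,0,0]))
manip.sleep(.3)
import cv2
a=viewer.get_image("top")[90:300,150:450];b=viewer.get_image("side")[90:300,150:450]
cv2.imwrite("pics/f.png",cv2.resize(np.vstack([a,b]),None,fx=1.4,fy=1.4,interpolation=cv2.INTER_CUBIC)[:,:,::-1])
print(manip.current_clock(),manip.current_force().round(1))
E
```

```text
42.6917 [-0.1  0.1  0.3]
```

View pics/f.png

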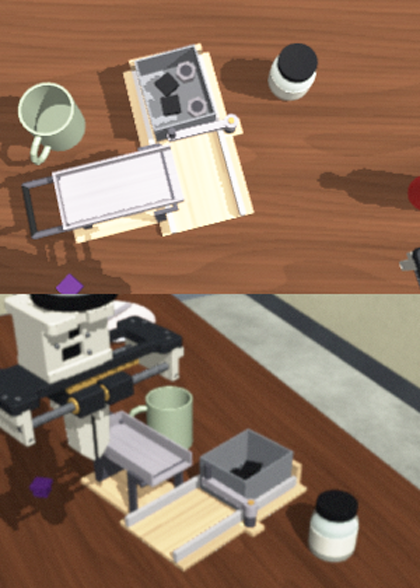

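The keeper lies across the bin front (pivot at (232,123), pin at (170,135)). The bin is home with all four fittings, and the tray is level.

```bash
python3 -c "
from bench import manip
manip.hand_in(); print(manip.current_clock())"
```

```text
the job is handed in; nothing more can be done
the job is handed in; nothing more can be done
```

I finished the job and handed it in at about 43 s of the 72 s allowed; the hand-in reports no verdict.

- **Tray:** I hooked the shut fingers under the handle and tipped the tray to about 0.9 rad. All four fittings slid into the bin, and I lowered the tray level again.
- **Bin:** I pushed it along the guides until it met firm resistance (about 19 N) with the fingers at rack x = -14.5 mm. That puts the near wall at about +5 mm, fully home.
- **Keeper:** I swung it from about 2.4 rad to its stop, where the force rose to about 15 N.

The last pictures show two nuts and two plugs in the bin, the bin square against the back stop, the keeper across its front and the tray level. The mug and jar look unmoved. The squeeze bottle shows only at the picture's edge, where it looks undisturbed, and the robot is clear of everything. I judged these by eye from the pictures and did not measure them again.

No check failed. The only disagreement was in the first measurements: most triangulated heights were 2–4 mm off the text. One back-stop corner was 12 mm low, probably a misread pixel, and I did not use it.

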